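Open the filter lid of the bench dust extractor

TASK

Open the filter compartment of the dust extractor on the sorting bench: with the fingertips press the red snap tab right down and keep it down until the lid springs free of its catch, then push the lid away from the tab until it is completely off its seat, clear of both rails and of the filter opening, and lies flat on the empty deck behind. Only press and push: do not lift the lid, and leave the bins and the standing screws beside the extractor where they are.

Things in the scene. Friction and masses are not known exactly. Their poses are not given: they have to be found in the camera images.
- unit: Dust extractor, a cream box 320 x 180 mm, flat deck 90 mm above the bench, fixed, yaw within +-46 deg. Origin at bench level under the centre of the lid's seat; z up, x = the way the lid slides off. Box from x = -118 to 202 mm, y +-90 mm; hose spigot to x = 242 below the deck. Deck opening for the filter 84 (x) x 90 mm, centred on the origin; nothing is higher than the lid's ledge (120 mm).
- rails_end (a point): Far end of the rails, on the unit's middle line at deck height: x = 45, y = 0, z = 90 mm in the unit's frame. The two aluminium rails run from x = -50 to 45 mm at y = +-56 to 67 mm, 11 mm above the deck, hooked 4 mm over the lid's side edges (2 mm clearance), so that there the lid can only slide. Beyond, the deck is bare.
- end_rim (a point): Low rim (6 mm high) at the far end of the bare deck; its inner face at x = 193, y = 0, z = 90 mm (deck height) in the unit's frame. The lid would meet it after 138 mm of travel.
- ejector_mid (a point): Midway between two black ejector housings, at x = -70, y = 0, z = 90 mm (deck height) in the unit's frame; they stand at y = +-37 to 57 mm, x = -82 to -58 mm, 9 mm high. With the tab held down, sprung pins in them slowly shove the lid 13 mm along +x in under a second; then the tab may be let go and does not catch the lid again.
- lid: Loose grey louvred lid, 0.1 to 0.2 kg: plate 110 (x) x 120 (y) x 6 mm, origin at the centre of its underside, axes as the unit's. Latched: x = 0, y = 0, z = 90 mm in the unit's frame. A tongue 30 mm wide, 5 mm thick reaches to x = -73 mm; the tab's tooth catches in its window. Slides with 0.5 to 2 N. Clear of rails and opening, tongue included, after 115 mm of travel.
- lid_ledge (a point): The push ledge is an upright wall on the lid at x = -55 to -47 mm of the lid's frame, 70 mm wide, from the plate up to 30 mm above its underside. This point: middle of the top edge of its outer, ribbed face (towards the tab; the face to push), at x = -55, y = 0, z = 30 mm of the lid's frame, 120 mm above the bench.
- tab (a joint): Travel of the red snap tab, m: 0 = up (latched), 0.007 = fully down. Moves straight down; the spring takes 1.6 N to start and 4.5 N at the bottom, plus up to 3 N of friction while the lid loads its tooth. Springs up by itself. The tooth is clear of the lid from about 0.006.
- tab_top (a point): Centre of the top of the tab's red ribbed finger pad, 26 (unit's x) x 40 mm (y). Up, it is 104 mm above the bench, 14 mm above the deck, at x = -90, y = 0 mm in the unit's frame; it moves with the tab. The ledge's outer face is 35 mm from it along x (48 mm once the lid has sprung free).
- bin_blue: Bystander: loose blue plastic stacking bin of screws, 160 x 100 x 75 mm, beside the unit. Origin at the centre of its underside.
- bin_red: Bystander: loose red plastic stacking bin of screws, 160 x 100 x 75 mm, beside the unit. Origin at the centre of its underside.
- screw_a: Bystander: loose steel socket-head screw standing on its head, 26 mm diameter at the head, 50 mm tall, on the bench by the tab end of the unit. Origin at the centre of its underside.
- screw_b: Bystander: a second screw like screw_a.

How it is judged:
On the way, in this order (a step that is already met when the one before it is completed fails the run):
1. the fingers hold the snap tab down until the lid has sprung free of its catch, still between the rails (value of joint tab above 0.0055 m and contact force between the fingers and tab above 0.5 N and x of lid in the frame of unit between 0.009 and 0.03 m), for 0.1 s.
2. the lid is pushed clear of its seat and lies on the deck (x of lid in the frame of unit above 0.112 m and z of lid in the frame of unit below 0.096 m), for 0.1 s.
At the end, for the whole second after the job is handed in: The lid lies still and flat on the deck behind its seat, 112 to 145 mm along from where it was latched and within 30 mm of the unit's middle line; the tab has sprung up again (x of lid in the frame of unit between 0.112 and 0.145 m and y of lid in the frame of unit between -0.03 and 0.03 m and z of lid in the frame of unit between 0.087 and 0.093 m and angle between lid's own z axis and vertical below 0.05 rad and linear speed of lid below 0.02 m/s and value of joint tab below 0.002 m); the robot touches nothing.
It fails at once if the lid is lifted more than 20 mm off the deck (z of lid in the frame of unit above 0.11 m).
It fails at once if the lid is tipped up (angle between lid's own z axis and vertical above 0.35 rad).
It fails at once if the lid falls off the unit (z of lid in the frame of unit below 0.075 m).
It fails at once if a bin is moved by more than 20 mm (distance of any of bin_blue, bin_red from where it was at the start of the episode above 0.02 m).
It fails at once if a standing screw is moved by more than 15 mm or knocked over (distance of any of screw_a, screw_b from where it was at the start of the episode above 0.015 m or angle between any of screw_a, screw_b's own z axis and vertical above 0.4 rad).
It also fails if it takes over 38 s, if anything falls off the work surface, if the arm or the gripper's body presses on something with over 40 N, if the wrist force passes 120 N, or if a joint passes its speed limit or range.

ROBOT

A 6-joint arm with a two-finger parallel gripper is mounted at the origin on the work surface. World frame = base frame: x ahead of the robot, y to its left, z up, the work surface at z = 0. Lengths are in m, angles in rad, forces in N, time in s.
With the tool pointing down it reaches from about 0.35 to 0.95 m from the base axis. Payload 17.4 kg.
Tool frame: the origin (TCP) lies midway between the tips of the shut fingers; the grasp point (between the pads) lies 19 mm behind it; z points along the fingers, x is the direction in which the jaws open and shut, and the axes are right-handed (so a half turn about z gives the same grasp; the last joint's range is limited). The gripper opens to 93 mm and grips with 3 to 60 N. Pads are 15 mm wide; open, the fingers measure 128 mm over their backs; the gripper's body (75 mm by 188 mm) begins 65 mm behind the grasp point.
Start: joints at [-1.269, 0.116, 1.442, -0, 1.584, -0.038], TCP at [0.225, -0.636, 0.219] pointing down, gripper open.
Joint ranges: [-2.83, 2.83], [-0.83, 2.19], [0.07, 2.5], [-1.14, 4.28], [0.01, 3], [-2.97, 2.97]. Speed limits (rad/s): [1.89, 1.89, 2.22, 3.14, 3.14, 3.14].

INTERFACE

Orientations are given as a unit quaternion [w, x, y, z].
In Python, from plant import * gives the robot as it stands. The module is installed in compiled form; this text tells all that it offers.
- The arm moves only by the tool carry_out, never from a script. Its argument "steps" is text: rows parted by semicolons, each of 6 numbers parted by spaces: the shift along the tool's x, y, z in cm, then the turn, a rotation vector about the tool's x, y, z in degrees. In form: dx dy dz wx wy wz; .... A call has 1 to 12 rows; each row shifts and turns the commanded pose from where the row before left it, along the tool's axes as they then stand; what a row does not reach is not made up. A row lasts 1/12 s, in which the tool goes at most 41.7 mm and 7.16 degrees, less where a joint would pass 70% of its speed; a pose out of reach is approached as far as the arm can. A call is refused whole if a number of a shift passes 4.17 or a number of a turn 7.16, either way. A call with a gripper value outside its range is refused whole. "fingers" is the finger opening in cm, from 0 to 9.3, set as the call begins (left out, the last holds). The fingers move at their own pace and stop on an object; "force" is the grip in N (left out, the last holds). Time passes only in rows, so rows that do not move let the fingers close. It gives the time, the measured TCP pose, the force and the opening at its end, in the units of the state.
- get_obs(): the state, without advancing time (a new reading comes with each control period).
- snapshot(name): name is "scene" or "top" or "wrist"; returns a dict with "frame" (384x512x3 uint8, red, green, blue), "camera_matrix" (3x3 intrinsics, pixels), "dist_coeffs" ([k1, k2, p1, p2, k3] as OpenCV has them; the pictures are not rectified), "R" (3x3) and "t" (3): a world point X has camera coordinates R X + t. Camera axes: x right, y down, z forward; pixel columns grow to the right and rows downward; lengths in m; the calibration is good to about 2 mm. A picture is of the moment at which its call begins. There is no depth.
- job_done(): hands the job in, once; it reports no verdict.
Trained networks look in a picture, given as the dict that the camera call returned (one of the last four; its "shot" number tells which), for a name from the list of things; names that differ only in an ending like _2 or _b are one class to them, and where a whole thing is asked for, a point or a joint stands for the part that bears it (a point fixed in the world has none). Each returns a list of dicts, best first, with "confidence" (0 to 1); they miss things now and then, are a little off and sometimes report something else, mostly with a low value. They report only what shows in the picture. A call takes as long as a camera call.
- silhouettes(label, picture): "region" (384x512 bool, what is visible of it) and "bbox" ([left, top, right, bottom] in pixels, round what is visible of it).
The state is a dict: "time_s": time; "joint_pos": joint angles; "qvel": joint speeds; "joint_torque": joint torques, N m; "tool_pos": TCP position; "orientation": TCP orientation; "ft_force": force on the tool from outside, world axes, zero at the start; "ft_torque": the same for the moment, N m; "finger_gap": opening from 0.0 (shut) to 1.0 (fully open).
Only numpy, scipy, OpenCV 4.12 (cv2) and the standard library are available. Lean on these libraries where they do the work, as an engineer would, in place of code of your own. Each camera call takes 0.05 s, during which the arm holds its last target.

## Working session

There is one attempt and no reset: what is moved stays moved. The work goes in short steps, Python scripts to look and compute and a tool call to move; the robot and the scene stay as the last step left them, time stands still between calls to the robot, and variables do not carry over. Pictures are saved under pics/ and viewed, and the job is handed in when it is done.

Besides the shell and the picture viewer there is one more tool, called as a command line: name --argument value ..., lists and objects as JSON in quotes. carry_out: Moves the arm, as the interface text tells. Its arguments: {"type":"object","properties":{"steps":{"type":"string"},"fingers":{"type":"number"},"force":{"type":"number"}},"required":["steps"]}

```bash
mkdir -p pics; python3 - <<'E'
from plant import *
import cv2,pickle
o=get_obs();print(o)
for n in["scene","top"]:
    s=snapshot(n);pickle.dump(s,open(n+'.pkl','wb'))
    cv2.imwrite(f'pics/{n}0.png',s['frame'][:,:,::-1])
    for l in["unit","lid","tab","bin_blue","bin_red","screw_a"]:
        print(n,l,[(round(d['confidence'],2),[int(v) for v in d['bbox']],int(d['region'].sum())) for d in silhouettes(l,s)])
E
```

```text
{'time_s': 0.0, 'joint_pos': array([-1.26878928e+00,  1.16486428e-01,  1.44230039e+00, -4.28419066e-05,
        1.58403618e+00, -3.78078125e-02]), 'qvel': array([ 0.00021829,  0.00063374,  0.00041967,  0.00242933, -0.00120196,
        0.00041404]), 'joint_torque': array([-3.05368776e-03, -7.21273685e+01, -6.22608662e+01,  7.78388232e-02,
        2.38735392e-02, -4.67880488e-05]), 'tool_pos': array([ 0.22489193, -0.63619049,  0.21788309]), 'orientation': array([-3.56899266e-04,  8.16489904e-01, -5.77359383e-01, -5.01517674e-04]), 'ft_force': array([0.07888528, 0.5709013 , 1.12329236]), 'ft_torque': array([0.01540732, 0.0172414 , 0.05230518]), 'finger_gap': 1.001144449655414}
scene unit [(0.97, [196, 169, 325, 305], 9561)]
scene lid [(0.75, [214, 177, 281, 224], 1789)]
scene tab []
scene bin_blue [(0.7, [139, 220, 209, 293], 3439)]
scene bin_red []
scene screw_a [(0.57, [223, 173, 240, 179], 79)]
top unit [(0.93, [215, 103, 353, 281], 10791), (0.29, [324, 191, 401, 285], 4436)]
top lid [(0.66, [241, 171, 312, 244], 3033)]
top tab [(0.58, [248, 229, 271, 255], 317)]
top bin_blue [(0.94, [324, 189, 399, 281], 4343)]
top bin_red [(0.59, [165, 112, 235, 200], 3910), (0.19, [239, 171, 310, 245], 3085)]
top screw_a [(0.56, [202, 268, 213, 278], 126), (0.48, [266, 289, 274, 302], 94)]
```

```bash
python3 - <<'E'
import cv2
a=cv2.imread('pics/top0.png')[90:310,150:410];cv2.imwrite('pics/top0c.png',cv2.resize(a,None,fx=2.7,fy=2.7,interpolation=2))
a=cv2.imread('pics/scene0.png');cv2.imwrite('pics/scene0c.png',cv2.resize(a[150:320,120:340],None,fx=3.4,fy=3.4,interpolation=2))
E
```

```text
(no output)
```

View pics/top0c.png

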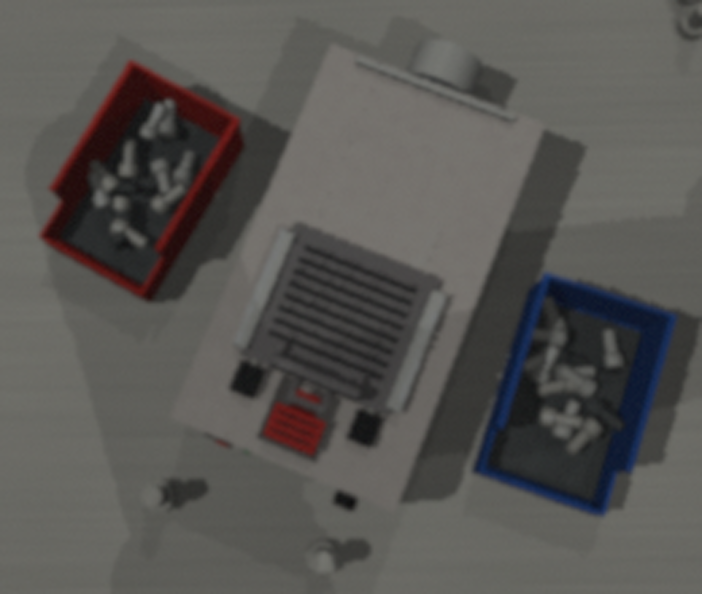

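View pics/scene0c.png

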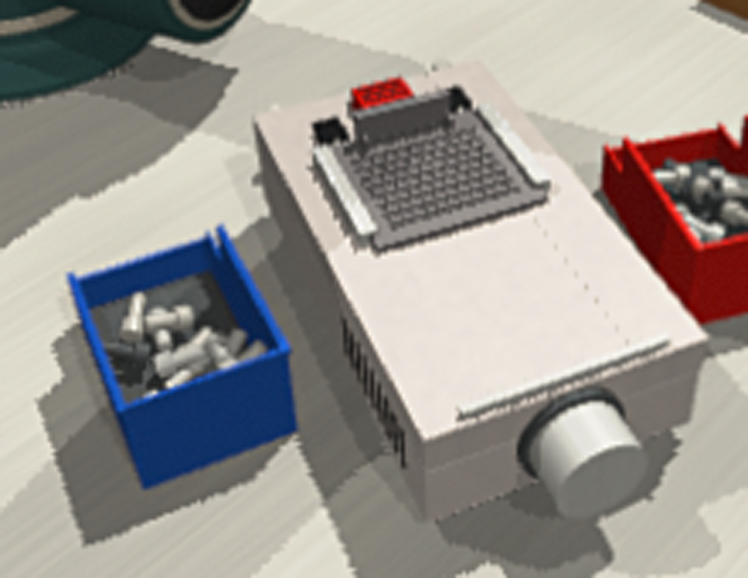

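```bash
cat > h.py <<'E'
import numpy as np,cv2,pickle
from scipy.optimize import least_squares
def proj(s,X):
    r,_=cv2.Rodrigues(np.array(s['R'],float))
    return cv2.projectPoints(np.array(X,float).reshape(-1,1,3),r,np.array(s['t'],float),np.array(s['camera_matrix'],float),np.array(s['dist_coeffs'],float))[0].reshape(-1,2)
def onplane(s,px,z):
    u=cv2.undistortPoints(np.array(px,float).reshape(-1,1,2),np.array(s['camera_matrix']),np.array(s['dist_coeffs'])).reshape(-1,2)
    R=np.array(s['R']);c=-R.T@np.array(s['t']);out=[]
    for a in u:
        d=R.T@np.array([a[0],a[1],1]);out.append(c+d*(z-c[2])/d[2])
    return np.array(out)
def U(p,X):
    X=np.array(X,float);c,s=np.cos(p[2]),np.sin(p[2])
    return np.c_[p[0]+c*X[:,0]-s*X[:,1],p[1]+s*X[:,0]+c*X[:,1],X[:,2]]
E
python3 - <<'E'
from h import *
T=pickle.load(open('top.pkl','rb'));S=pickle.load(open('scene.pkl','rb'))
kt=[((295,429),(-.09,0,.104)),((243,348),(-.05,.0615,.101)),((288,230),(.045,.0615,.101)),((398,408),(-.05,-.0615,.101)),((437,293),(.045,-.0615,.101)),((248,379),(-.07,.047,.099)),((366,428),(-.07,-.047,.099)),((175,417),(-.118,.09,.09)),((398,505),(-.118,-.09,.09)),((335,45),(.202,.09,.09)),((547,122),(.202,-.09,.09))]
ks=[((382,93),(-.09,0,.104)),((425,438),(.202,-.09,.09)),((706,340),(.202,.09,.09)),((255,118),(-.118,-.09,.09))]
pt=np.array([k[0] for k in kt])/2.7+[150,90];Xt=[k[1] for k in kt]
ps=np.array([k[0] for k in ks])/3.4+[120,150];Xs=[k[1] for k in ks]
f=lambda p:np.r_[proj(T,U(p,Xt))-pt]
g=lambda p:np.r_[proj(S,U(p,Xs))-ps]
W=onplane(T,pt,.095);print(W[0],W[9])
d=(W[9]+W[10]-W[7]-W[8]);p0=[*(W[0][:2]),np.arctan2(d[1],d[0])]
for n,F in[("top",f),("scene",g),("both",lambda p:np.r_[f(p),g(p)])]:
    r=least_squares(lambda p:F(p).ravel(),p0,loss='soft_l1');print(n,r.x,np.degrees(r.x[2]));print(F(r.x).round(1).tolist())
p=r.x
print(U(p,[(-.09,0,.104),(-.055,0,.12),(.193,0,.09)]))
pickle.dump(p,open('p.pkl','wb'))
sc=np.array([[207.5,273],[270,296]]);print('screws',onplane(T,sc,.05),onplane(T,sc,.025))
c=np.array([T['R'],]);print('topcam',-np.array(T['R']).T@np.array(T['t']),'scenecam',-np.array(S['R']).T@np.array(S['t']))
E
```

```text
[0.44232262 0.04619431 0.095     ] [0.74245681 0.01120127 0.095     ]
top [ 0.52546589  0.00925078 -0.4005581 ] -22.95028846505241
[[0.8, -0.4], [-0.7, -0.6], [0.7, 0.4], [-0.8, 0.5], [1.8, -0.8], [0.4, -0.1], [0.4, -0.2], [-1.2, 0.3], [-0.2, 2.8], [-1.1, -0.8], [0.0, 0.3]]
scene [ 0.52847659  0.01362792 -0.40755916] -23.351419674622445
[[0.3, -0.7], [-0.3, 1.1], [0.7, -0.3], [-0.7, -0.8]]
both [ 0.52606521  0.00999871 -0.39738445] -22.768451960226816
[[0.6, -0.6], [-1.0, -0.8], [0.2, 0.1], [-1.1, 0.2], [1.4, -1.2], [0.1, -0.3], [0.2, -0.5], [-1.5, 0.2], [-0.4, 2.4], [-1.8, -1.1], [-0.6, -0.2], [-1.8, -0.4], [-1.4, 1.6], [-0.7, -0.5], [-2.8, -0.3]]
[[ 0.44307834  0.04482942  0.104     ]
 [ 0.47535101  0.03128415  0.12      ]
 [ 0.70402596 -0.06469382  0.09      ]]
screws [[0.39599722 0.15575724 0.05      ]
 [0.34862321 0.0262758  0.05      ]] [[0.39567842 0.15959871 0.025     ]
 [0.34687992 0.02622389 0.025     ]]
topcam [0.40659945 0.02800211 0.88142146] scenecam [ 0.9765862  -0.44304682  0.61739648]
```

carry_out --steps "-2.85 -2.16 0 0 0 0;-2.85 -2.16 0 0 0 0;-2.85 -2.16 0 0 0 0;-2.85 -2.16 0 0 0 0;-2.85 -2.16 0 0 0 0;-2.85 -2.16 0 0 0 0;-2.85 -2.16 0 0 0 0;-2.85 -2.16 0 0 0 0;-2.85 -2.16 0 0 0 0;-2.85 -2.16 0 0 0 0" --fingers 0 --force 20

```text
time_s: 1.53
tool_pos: [0.3337, -0.2941, 0.2188]
orientation: [0.0, 0.816, -0.578, 0.0]
ft_force: [0.8, 0.4, 0.3]
finger_gap: 0.335
```

carry_out --steps "-2.85 -2.16 0 0 0 0;-2.85 -2.16 0 0 0 0;-2.85 -2.16 0 0 0 0;-2.85 -2.16 0 0 0 0;-2.85 -2.16 0 0 0 0;-2.85 -2.16 0 0 0 0;-2.85 -2.16 0 0 0 0;-2.85 -2.16 0 0 0 0;-2.85 -2.16 0 0 0 0;-2.85 -2.16 0 0 0 0"

```text
time_s: 2.37
tool_pos: [0.4424, 0.0469, 0.219]
orientation: [-0.0, 0.817, -0.577, 0.0]
ft_force: [0.3, -1.4, -1.5]
finger_gap: 0.001
```

carry_out --steps "0 0 0 0 0 -7;0 0 0 0 0 -7;0 0 0 0 0 -7;0 0 0 0 0 -7;0 0 0 0 0 -7;0 0 0 0 0 -7;0 0 0 0 0 -7;0 0 0 0 0 -7;0 0 0 0 0 -7;0 0 0 0 0 -7"

```text
time_s: 3.2
tool_pos: [0.4423, 0.045, 0.2188]
orientation: [-0.0, 1.0, -0.002, 0.0]
ft_force: [-0.6, 0.8, 0.1]
finger_gap: 0.008
```

carry_out --steps "0 0 0 0 0 -7;0 0 0 0 0 -7;0 0 0 0 0 -7;0 0 0 0 0 -7;0 0 0 0 0 -7;0 0 0 0 0 -7;0 0 0 0 0 -7;0 0 0 0 0 -7;0 0 0 0 0 -7;0 0 0 0 0 -4.5;0 0 0 0 0 0;0 0 0 0 0 0"

```text
time_s: 4.2
tool_pos: [0.4423, 0.045, 0.2187]
orientation: [0.0, 0.835, 0.551, 0.0]
ft_force: [-0.4, -0.7, -0.0]
finger_gap: 0.007
```

```bash
python3 - <<'E'
from plant import *
from h import *
s=snapshot("wrist");pickle.dump(s,open('w.pkl','wb'))
p=pickle.load(open('p.pkl','rb'))
im=cv2.cvtColor(s['frame'],cv2.COLOR_RGB2BGR)
im=cv2.resize(im,None,fx=1.56,fy=1.56)
X=[(-.09+a,b,.104) for a in(-.013,.013) for b in(-.02,.02)]+[(-.055,-.035,.12),(-.055,.035,.12),(.045,.0615,.101),(.045,-.0615,.101),(-.07,.047,.099),(-.07,-.047,.099),(.193,0,.09)]
q=proj(s,U(p,X));print(q.round(0).tolist())
for a in q*1.56: 
    if 0<a[0]<800 and 0<a[1]<600: cv2.circle(im,(int(a[0]),int(a[1])),3,(0,255,0),1)
cv2.imwrite('pics/w1.png',im)
E
```

```text
[[239.0, 174.0], [286.0, 173.0], [240.0, 203.0], [285.0, 202.0], [221.0, 233.0], [304.0, 233.0], [326.0, 319.0], [201.0, 320.0], [315.0, 208.0], [210.0, 209.0], [264.0, 423.0]]
```

View pics/w1.png

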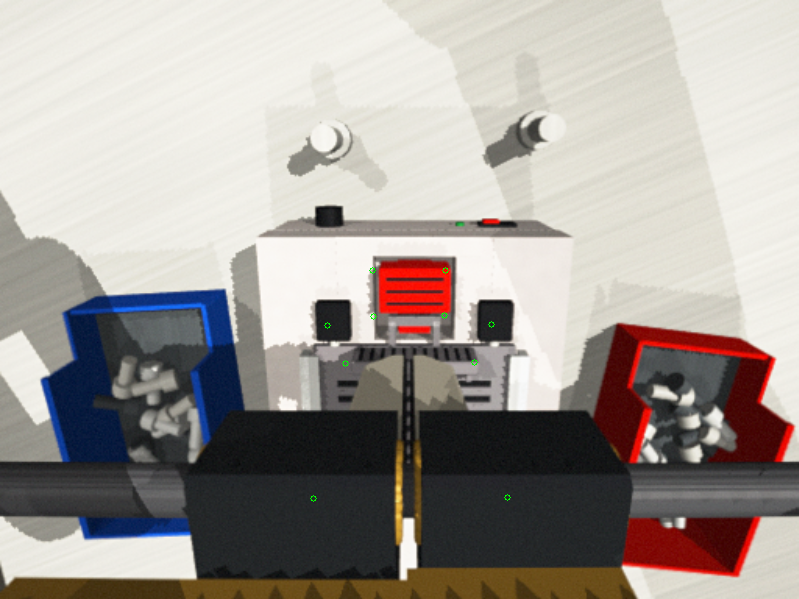

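carry_out --steps "0.2 -0.1 2 0 0 0;0 0 2.5 0 0 0;0 0 2.5 0 0 0;0 0 2 0 0 0;0 0 1.2 0 0 0;0 0 0.5 0 0 0;0 0 0 0 0 0;0 0 0 0 0 0"

```text
time_s: 4.92
tool_pos: [0.4426, 0.0472, 0.1126]
orientation: [0.0, 0.834, 0.551, 0.0]
ft_force: [0.1, 1.2, 0.9]
finger_gap: 0.004
```

carry_out --steps "0 0 0.2 0 0 0;0 0 0.2 0 0 0;0 0 0.2 0 0 0;0 0 0 0 0 0"

```text
time_s: 5.25
tool_pos: [0.4421, 0.0472, 0.1056]
orientation: [0.0, 0.834, 0.552, 0.0]
ft_force: [0.2, -0.3, -0.3]
finger_gap: 0.0
```

carry_out --steps "0 0 0.2 0 0 0;0 0 0.2 0 0 0;0 0 0.2 0 0 0;0 0 0.1 0 0 0;0 0 0.1 0 0 0;0 0 0 0 0 0;0 0 0 0 0 0"

```text
time_s: 5.83
tool_pos: [0.4422, 0.0472, 0.0977]
orientation: [0.0, 0.834, 0.552, 0.0]
ft_force: [-1.1, 0.8, 3.9]
finger_gap: 0.007
```

```bash
python3 - <<'E'
from plant import *
from h import *
for n in("scene","wrist"):
    s=snapshot(n);im=cv2.cvtColor(s['frame'],cv2.COLOR_RGB2BGR)
    if n=="scene": im=cv2.resize(im[150:320,120:340],None,fx=3.4,fy=3.4)
    cv2.imwrite(f'pics/{n}2.png',im)
o=get_obs();print(o['tool_pos'],o['ft_force'])
E
```

```text
[0.44221434 0.04724627 0.09777269] [-0.75867065 -0.09090222  3.84562005]
```

View pics/scene2.png

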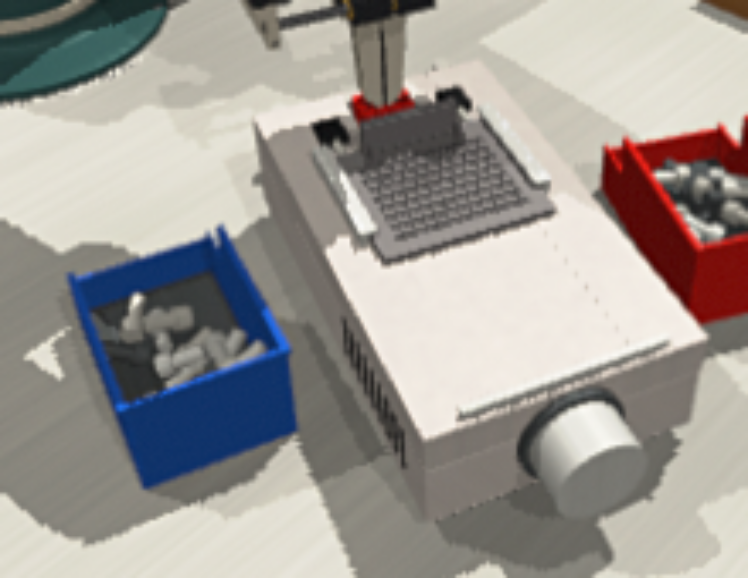

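View pics/wrist2.png

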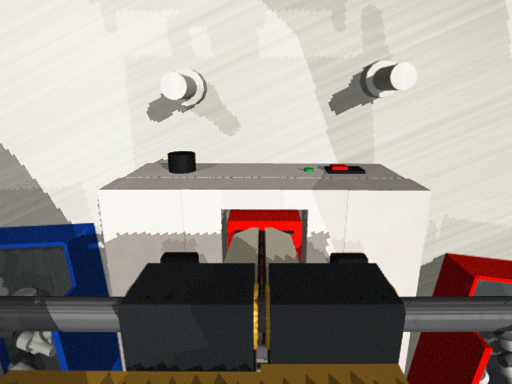

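The lid's far edge has moved slightly (crop row 250 to 260), so it is releasing. I'll press a little further and hold.

carry_out --steps "0 0 0.1 0 0 0;0 0 0.05 0 0 0;0 0 0 0 0 0;0 0 0 0 0 0;0 0 0 0 0 0;0 0 0 0 0 0;0 0 0 0 0 0;0 0 0 0 0 0;0 0 0 0 0 0;0 0 0 0 0 0;0 0 0 0 0 0;0 0 0 0 0 0"

```text
time_s: 6.93
tool_pos: [0.4423, 0.0473, 0.097]
orientation: [0.0, 0.834, 0.552, 0.0]
ft_force: [-5.6, 1.5, 13.1]
finger_gap: 0.006
```

```bash
python3 - <<'E'
from plant import *
from h import *
s=snapshot("scene");im=cv2.cvtColor(s['frame'],cv2.COLOR_RGB2BGR)
cv2.imwrite(f'pics/scene3.png',cv2.resize(im[150:320,120:340],None,fx=3.4,fy=3.4))
E
```

```text
(no output)
```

View pics/scene3.png

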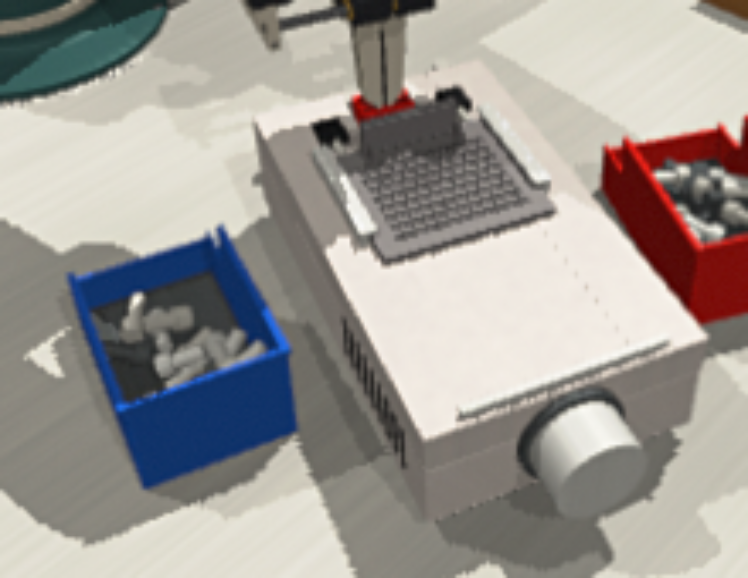

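```bash
python3 - <<'E'
from h import *
S=pickle.load(open('scene.pkl','rb'));p=pickle.load(open('p.pkl','rb'))
for d in(0,.005,.010,.013):print(d,((proj(S,U(p,[(.055+d,-.06,.096),(.055+d,.06,.096)]))-[120,150])*3.4).round(0).tolist())
E
python3 - <<'E'
import cv2,numpy as np
a=cv2.imread('pics/scene0c.png');b=cv2.imread('pics/scene3.png');b=cv2.resize(b,(a.shape[1],a.shape[0]))
v=np.vstack([a[60:280,250:620],b[60:280,250:620]]);cv2.imwrite('pics/cmp.png',v)
E
```

```text
0 [[372.0, 249.0], [543.0, 196.0]]
0.005 [[374.0, 254.0], [546.0, 201.0]]
0.01 [[377.0, 259.0], [550.0, 206.0]]
0.013 [[379.0, 262.0], [552.0, 208.0]]
```

View pics/cmp.png

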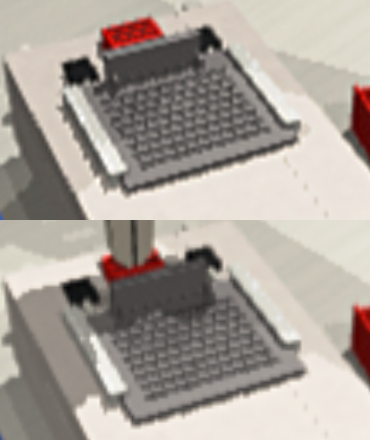

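Lid at about 13 mm, tab at the bottom stop. Next: lift off the tab, move forward past it, and lower in front of the ledge.

carry_out --steps "0 0 -0.5 0 0 0;0 0 -0.7 0 0 0;0 0 0 0 0 0;0 1 0 0 0 0;0 1 0 0 0 0;0 1 0 0 0 0;0 0 0 0 0 0;0 0 0.3 0 0 0;0 0 0.3 0 0 0;0 0 0 0 0 0"

```text
time_s: 7.82
tool_pos: [0.4693, 0.0355, 0.1011]
orientation: [-0.0, 0.834, 0.552, -0.001]
ft_force: [0.3, 0.6, -1.1]
finger_gap: 0.007
```

carry_out --steps "0 0.4 0 0 0 0;0 0.4 0 0 0 0;0 0.4 0 0 0 0;0 0.4 0 0 0 0;0 0.4 0 0 0 0;0 0.4 0 0 0 0;0 0 0 0 0 0"

```text
time_s: 8.4
tool_pos: [0.4925, 0.0258, 0.1021]
orientation: [0.0, 0.834, 0.552, 0.0]
ft_force: [0.4, -0.3, 0.0]
finger_gap: 0.003
```

```bash
python3 - <<'E'
from plant import *
from h import *
s=snapshot("scene");im=cv2.cvtColor(s['frame'],cv2.COLOR_RGB2BGR)
cv2.imwrite(f'pics/scene4.png',cv2.resize(im[150:320,120:340],None,fx=3.4,fy=3.4))
E
```

```text
(no output)
```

View pics/scene4.png

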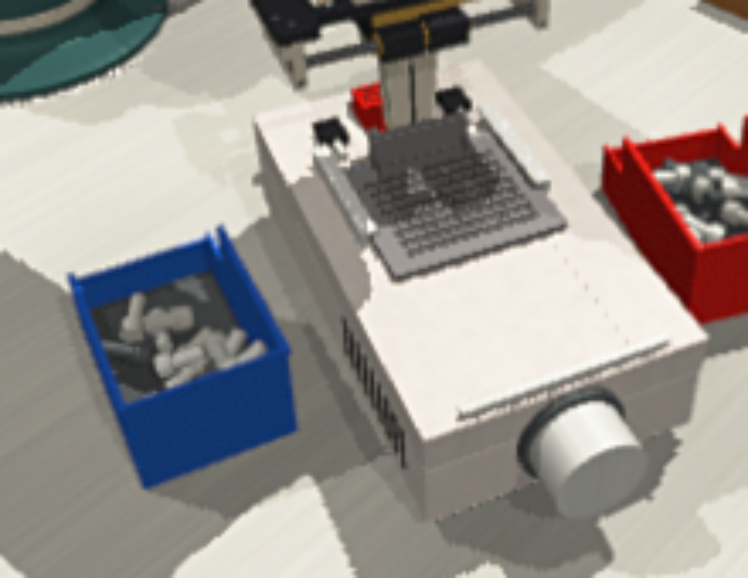

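carry_out --steps "0 0.5 0 0 0 0;0 0.5 0 0 0 0;0 0.5 0 0 0 0;0 0.5 0 0 0 0;0 0.5 0 0 0 0;0 0.5 0 0 0 0;0 0.5 0 0 0 0;0 0.5 0 0 0 0;0 0.5 0 0 0 0;0 0.5 0 0 0 0;0 0.5 0 0 0 0;0 0 0 0 0 0"

```text
time_s: 9.45
tool_pos: [0.5432, 0.0042, 0.1021]
orientation: [0.0, 0.834, 0.552, 0.0]
ft_force: [0.8, -0.3, 0.6]
finger_gap: 0.002
```

carry_out --steps "0 0.5 0 0 0 0;0 0.5 0 0 0 0;0 0.5 0 0 0 0;0 0.5 0 0 0 0;0 0.5 0 0 0 0;0 0.4 0 0 0 0;0 0.3 0 0 0 0;0 0.3 0 0 0 0;0 0.3 0 0 0 0;0 0 0 0 0 0;0 0 0 0 0 0"

```text
time_s: 10.37
tool_pos: [0.5776, -0.0104, 0.1021]
orientation: [0.0, 0.834, 0.552, 0.0]
ft_force: [0.1, -0.0, 0.4]
finger_gap: 0.003
```

```bash
python3 - <<'E'
from plant import *
from h import *
p=pickle.load(open('p.pkl','rb'))
for n in("scene","top"):
    s=snapshot(n);im=cv2.cvtColor(s['frame'],cv2.COLOR_RGB2BGR)
    o,f=((120,150),3.4) if n=="scene" else ((150,90),2.7)
    im=cv2.resize(im[o[1]:o[1]+190,o[0]:o[0]+220],None,fx=f,fy=f)
    for d,c in((.115,(0,255,0)),(.127,(255,0,255))):
        q=(proj(s,U(p,[(.055+d,-.06,.096),(.055+d,.06,.096)]))-o)*f
        cv2.line(im,*[tuple(int(v) for v in a) for a in q],c,1)
    cv2.imwrite(f'pics/{n}5.png',im)
E
```

```text
(no output)
```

View pics/scene5.png

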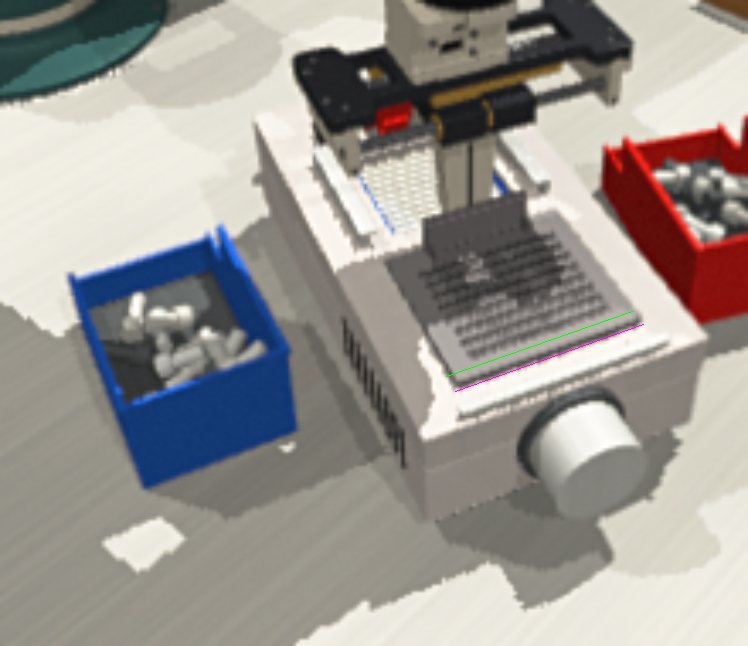

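View pics/top5.png

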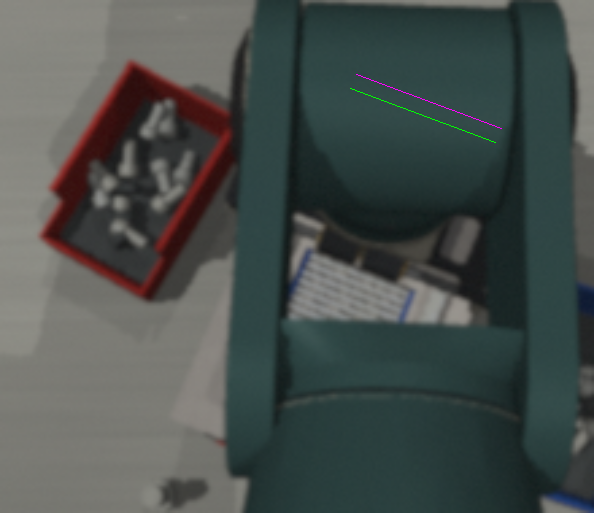

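The lid is at about 118–120 mm. I'll add 8 mm for margin, then back off and rise.

carry_out --steps "0 0.2 0 0 0 0;0 0.3 0 0 0 0;0 0.3 0 0 0 0;0 0 0 0 0 0;0 0 0 0 0 0;0 0 0 0 0 0;0 -0.5 0 0 0 0;0 -1 0 0 0 0;0 0 0 0 0 0;0 0 -1 0 0 0;0 0 -3 0 0 0;0 0 -4 0 0 0"

```text
time_s: 11.47
tool_pos: [0.5697, -0.0074, 0.1812]
orientation: [-0.001, 0.834, 0.552, -0.002]
ft_force: [1.1, -0.3, 0.3]
finger_gap: 0.004
```

carry_out --steps "0 -3 -1 0 0 0;0 -4 0 0 0 0;0 -4 0 0 0 0;0 -4 0 0 0 0;0 0 0 0 0 0;0 0 0 0 0 0"

```text
time_s: 11.97
tool_pos: [0.4322, 0.0517, 0.1939]
orientation: [0.001, 0.834, 0.552, 0.002]
ft_force: [0.7, 0.7, 0.5]
finger_gap: 0.007
```

```bash
python3 - <<'E'
from plant import *
from h import *
p=pickle.load(open('p.pkl','rb'))
for n in("scene","wrist"):
    s=snapshot(n);im=cv2.cvtColor(s['frame'],cv2.COLOR_RGB2BGR)
    o,f=((120,150),3.4) if n=="scene" else ((0,0),1.5)
    im=cv2.resize(im[o[1]:o[1]+170,o[0]:o[0]+220] if o[0] else im,None,fx=f,fy=f)
    for d,c in((.115,(0,255,0)),(.127,(255,0,255))):
        q=(proj(s,U(p,[(.055+d,-.06,.096),(.055+d,.06,.096)]))-o)*f
        cv2.line(im,*[tuple(int(v) for v in a) for a in q],c,1)
    cv2.imwrite(f'pics/{n}6.png',im)
E
```

```text
(no output)
```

View pics/scene6.png

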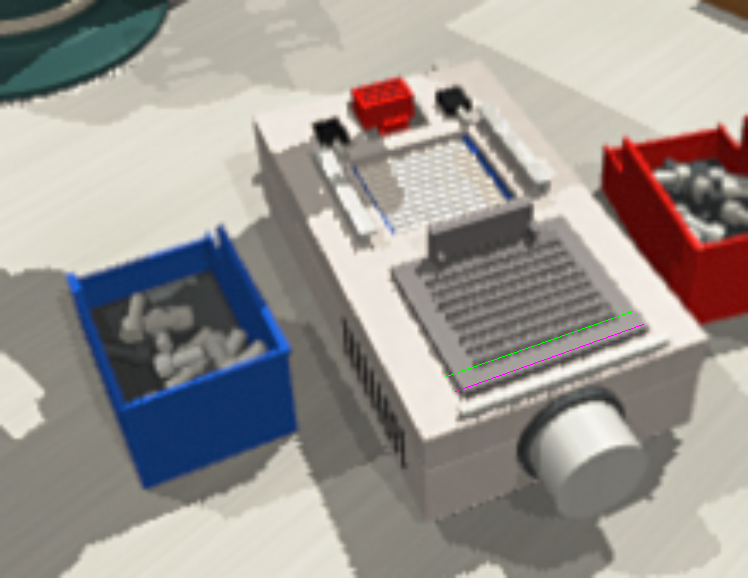

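View pics/wrist6.png

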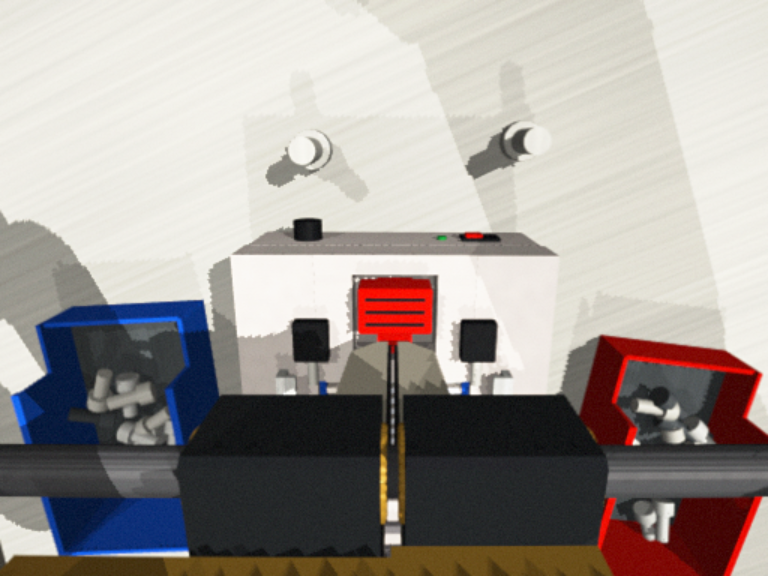

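The lid's front edge lies along the 127 mm line. It is flat, straight and short of the rim, the opening is clear, and the tab is up. The bins and screws are in place and the arm is clear.

```bash
python3 -c "
from plant import *
print(job_done())"
```

```text
the job is handed in; nothing more can be done
None
```

I opened the filter compartment and handed the job in at about 12 s of the 38 s allowed. No verdict was reported.

- **Tab:** I pressed it with the shut fingertips to its bottom stop (tip 97 mm above the bench, about 13 N) and held it for about a second. The scene camera then showed the lid sprung about 13 mm along.
- **Lid:** I lifted off the tab, lowered the fingers in front of the ledge, and pushed the lid about 112 mm further. Then I backed off and rose clear.
- **Last checks:** In the scene picture the lid lies flat and straight at about 127 mm of travel, short of the rim. It is off the rails and clear of the opening. The tab is up, the bins and screws look undisturbed, and the measured force was near zero.
- **Disagreements:** The wrist picture put the tab about 3 mm from the position fitted from the top and scene cameras, so I aimed in between. During the push, the tool-position estimate ran 1–2 mm short of the picture. The lid has at least 10 mm of margin to either limit.
- **Not checked:** The last top-camera picture was blocked by the arm, and I did not measure the lid's final position from a second camera.

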